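# Sort the craft-room paper punches by spring

### The arm

A 7-joint arm with a two-finger parallel gripper is mounted at the origin on the work surface. World frame = base frame: x ahead of the robot, y to its left, z up, the work surface at z = 0. Lengths are in mm, angles in degrees, forces in N, time in s.
With the tool pointing down it reaches from about 425 to 875 mm from the base axis. Payload 8.4 kg.
Tool frame: the origin (TCP) lies between the finger pads; the fingertips stand 14 mm ahead of it and the grasp point (between the pads) lies 5 mm behind it (env.tips_ahead is the distance from the TCP to the fingertips, in mm); z points along the fingers, y is the line along which they close (so a half turn about z gives the same grasp; the last joint's range is limited). The gripper opens to 87 mm and grips with 3 to 60 N. Pads are 19 mm wide; open, the fingers measure 117 mm over their backs; the gripper's body (75 mm by 190 mm) begins 51 mm behind the grasp point.
Start: joints at [59.232, 19.091, 2.286, 83.961, -0.768, 76.965, -3.352], TCP at [275.541, -588.676, 201.346] pointing down, gripper open.
Joint ranges: [-147.57, 147.57], [-21.85, 119.76], [-74.77, 79.35], [14.55, 137.4], [-85.83, 265.84], [4.83, 119.75], [-152.11, 152.11]. Speed limits (degrees/s): [127.2, 127.2, 159.86, 159.86, 180, 180, 180].

### API

Orientations are given as [roll, pitch, yaw] about the fixed x, y, z axes, in that order (R = Rz(yaw) Ry(pitch) Rx(roll)).
In Python, from cell import telemetry, snapshot, hand_in, env gives the robot as it stands. The module is installed in compiled form; this text tells all that it offers.
- The arm moves only by the tool apply_moves, never from a script. Its argument "plan" is a list of rows, each an object of numbers: "claw": the opening, from -1 (shut) to 1 (fully open), so that 0 is half open; "x", "y", "z": the shift along the tool's x, y, z in mm; "turn": the turn about the tool's z in rad. A call has exactly 8 rows; each row is the pose to reach, as a shift and turn from the pose commanded when the call began, along the tool's axes at that moment; what a row does not reach only later rows make up. A row lasts 1/10 s, in which the tool goes at most 50 mm and 8.59 degrees, less where a joint would pass 70% of its speed; a pose out of reach is approached as far as the arm can. A call with a gripper value outside its range is refused whole. The fingers move at their own pace and stop on an object; "force" is the grip in N (left out, the last holds). Time passes only in rows, so rows that repeat a pose let the fingers close, or fill a call up. It gives the time, the measured TCP pose, the force, the opening and the grip force at its end, in the units of the state.
- telemetry.observe(): the state, without advancing time (a new reading comes with each control period).
- snapshot(name): name is "scene" or "top" or "wrist"; returns a dict with "image" (420x560x3 uint8, blue, green, red), "K" (3x3 intrinsics, pixels), "view" (4x4, takes a point from world to camera coordinates). Camera axes: x right, y up, looking along -z (the intrinsics and any distortion apply to the point x, -y, -z); pixel columns grow to the right and rows downward; lengths in mm; the calibration is good to about 2 mm. A picture is of the moment at which its call begins. There is no depth.
- hand_in(): hands the job in; it is judged then, once.
The state is a dict: "time_s": time; "joint_pos": joint angles; "qd": joint speeds; "tau": joint torques, N m; "position": TCP position; "ee_rot": TCP orientation; "force": force on the tool from outside, world axes, zero at the start; "ft_torque": the same for the moment, N m; "width": finger opening in mm; "finger_force": force on a finger pad.
Only numpy, scipy, OpenCV 4.12 (cv2) and the standard library are available. Lean on these libraries where they do the work, as an engineer would, in place of code of your own. Each camera call takes 0.05 s, during which the arm holds its last target. There are 200 camera calls.

### The job

One of the two white paper punches has a tired spring and the other is still stiff; they look alike. Press a cap about halfway down or more while the punch stands where it is (one or both) to feel which is which, then stand the stiff punch upright in the square tray and the weak punch upright in the round tray, and let go of both.

Things in the scene. Friction and masses are not known exactly. Their poses are not given: they have to be found in the camera images.
- punch_a: One of two identical-looking loose paper punches (110 to 200 g): white box housing, 54 mm along its x, 42 mm along its y, 40 mm high, on an aluminium base, with a round grey spring cap on top, 33 mm across, its flat top 60 mm above the underside at rest. Grip it across its y, low on the housing. One punch has a stiff spring, the other a weak one. Origin: centre of the underside; z up.
- punch_b: The other of the two identical-looking paper punches: same sizes, grip and origin, but the other spring.
- cap_a (a joint): How far the cap of punch_a is pressed down, in m: 0 at rest, 0.010 at the stop; it springs back. A stiff cap takes about 2.4 N to start, 8 N at 5 mm and 14 N at the stop; a weak one 0.6 N, 1.4 N and 2 N. Not told which this is.
- cap_b (a joint): How far the cap of punch_b is pressed down, in m: 0 at rest, 0.010 at the stop; it springs back. A stiff cap takes about 2.4 N to start, 8 N at 5 mm and 14 N at the stop; a weak one 0.6 N, 1.4 N and 2 N. Not told which this is.
- square_tray: Square open wooden tray for the stiff punch, 144 mm outside, walls 5 mm thick and 22 mm high, inner floor 5 mm above the table. Fixed. Origin: centre of the underside.
- round_tray: Round open wooden tray for the weak punch, 152 mm outside diameter, wall 4 mm thick and 22 mm high, inner floor 5 mm above the table. Fixed. Origin: centre of the underside.
Things that resemble listed ones, but are neither listed nor needed, are in the scene too. Leave any green, orange or turquoise look-alike of the punch_b alone.

How it is judged (in metres and radians):
On the way:
1. the cap of one of the punches is pressed at least 4 mm down while both punches still stand where they were (within 30 mm) (value of joint any of cap_a, cap_b above 0.004 m and distance of each of punch_a, punch_b from where it was at the start of the episode below 0.03 m and angle between each of punch_a, punch_b's own z axis and vertical below 0.17 rad), for 0.1 s.
At the end, for the whole second after the job is handed in: The stiff punch stands upright (within 10 degrees) and at rest on the floor of the square tray, and the weak punch likewise on the floor of the round tray: each centre within 60 mm of its tray's centre, its underside under 12 mm above the tray's underside (horizontal distance between punch_b and square_tray below 0.06 m and z of punch_b in the frame of square_tray below 0.012 m and angle between each of punch_b, punch_a's own z axis and vertical below 0.17 rad and linear speed of each of punch_b, punch_a below 0.02 m/s and horizontal distance between punch_a and round_tray below 0.06 m and z of punch_a in the frame of round_tray below 0.012 m); the robot touches nothing.
It also fails if it takes over 64 s, if anything falls off the work surface, if the arm or the gripper's body presses on something with over 40 N, if the wrist force passes 120 N, or if a joint passes its speed limit or range.

## Working session

There is one attempt and no reset: what is moved stays moved. The work goes in short steps, Python scripts to look and compute and a tool call to move; the robot and the scene stay as the last step left them, time stands still between calls to the robot, and variables do not carry over. Pictures are saved under pics/ and viewed, at most 10 in all, crops included, and the job is handed in when it is done.

Besides the shell and the picture viewer there is one more tool, called after "Call:" by a JSON object that holds its "api" and its "payload", one argument or row to a line. apply_moves: Moves the arm, as the interface text tells. Its arguments: {"type":"object","properties":{"plan":{"type":"array"},"force":{"type":"number"}},"required":["plan"]}

```bash
mkdir -p pics
python3 - <<'E'
from cell import telemetry, snapshot
import cv2,numpy as np
for n in("top","scene"):
    s=snapshot(n);cv2.imwrite(f"pics/{n}1.png",s["image"]);np.savez(f"{n}1.npz",**s)
    print(n,s["K"].round(1).tolist(),s["view"].round(3).tolist(),[k for k in s])
o=telemetry.observe();print(o)
E
```

```text
top [[437.3, 0.0, 283.9], [0.0, 437.3, 216.3], [0.0, 0.0, 1.0]] [[0.02, -1.0, 0.004, -21.533], [0.997, 0.02, 0.068, -470.776], [-0.068, 0.002, 0.998, -1038.726], [0.0, 0.0, 0.0, 1.0]] ['image', 'K', 'view']
scene [[510.8, 0.0, 281.1], [0.0, 510.8, 200.8], [0.0, 0.0, 1.0]] [[0.544, 0.839, -0.016, -244.264], [-0.72, 0.477, 0.504, 321.928], [0.43, -0.263, 0.864, -1499.565], [0.0, 0.0, 0.0, 1.0]] ['image', 'K', 'view']
{'time_s': 0.1, 'joint_pos': array([59.23412415, 19.12763486,  2.283724  , 84.00465158, -0.76742387,
       76.96631348, -3.35125829]), 'qd': array([ 0.0207104 ,  0.03760091, -0.01201859, -0.0795954 ,  0.03468113,
       -0.08052413,  0.05627126]), 'tau': array([ 4.28000232e-03, -6.57814407e+01,  1.33970238e+00, -4.04708290e+01,
       -5.98220411e-02,  4.09953506e-02,  1.07635485e-04]), 'position': array([ 275.33661457, -588.30641997,  200.56033678]), 'ee_rot': array([-1.79916814e+02,  5.61227003e-03,  2.50826865e+01]), 'force': array([-0.41176316,  0.83235408, -0.25187195]), 'ft_torque': array([-0.01330867, -0.00059289, -0.0009399 ]), 'finger_force': 0.0, 'width': 87.07430026009614}
```

View pics/top1.png

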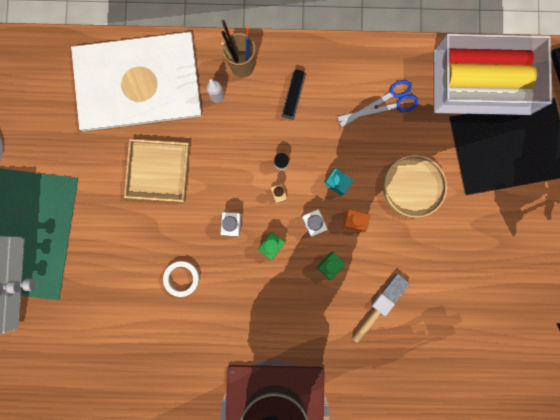

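View pics/scene1.png

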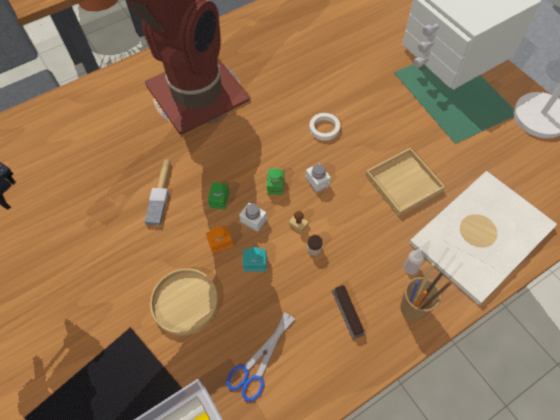

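The top view shows white punches at (231,224) and (315,223). Possible confusions are green (271,246), dark green (331,265), orange (357,220), turquoise (338,181), the wooden stamp (279,191) and the white ring (180,279). I choose the two white boxes with grey caps. The square tray is at (157,169) and the round tray at (415,186). I'll check the choice in one close crop and measure.

```bash
cat > h.py <<'E'
import numpy as np,cv2
def ray(s,uv,z):
    K,V=s["K"],s["view"];R,t=V[:3,:3],V[:3,3]
    d=np.linalg.solve(K,[uv[0],uv[1],1.]);d=R.T@(d*[1,-1,-1]);c=-R.T@t
    return c+d*(z-c[2])/d[2]
def proj(s,p):
    q=s["view"][:3,:3]@p+s["view"][:3,3];q=s["K"]@(q*[1,-1,-1]);return q[:2]/q[2]
E
python3 - <<'E'
from h import *
s=dict(np.load("top1.npz"));im=s["image"]
c=cv2.resize(im[190:260,205:345],None,fx=5,fy=5,interpolation=cv2.INTER_CUBIC)
sc=dict(np.load("scene1.npz"));c2=cv2.resize(sc["image"][155:240,230:350],None,fx=5,fy=5,interpolation=cv2.INTER_CUBIC)[:,:600]
hsv=cv2.cvtColor(im,cv2.COLOR_BGR2HSV)
m=((hsv[...,1]<60)&(hsv[...,2]>60)).astype(np.uint8)
for u,v in((231,224),(315,223)):
    k=np.zeros_like(m);k[v-17:v+18,u-17:u+18]=m[v-17:v+18,u-17:u+18]
    n,l,st,ce=cv2.connectedComponentsWithStats(k);i=l[v,u] or 1+st[1:,4].argmax()
    cs,_=cv2.findContours((l==i).astype(np.uint8),0,2);ct=max(cs,key=cv2.contourArea)
    r=cv2.minAreaRect(ct)
    P=[ray(s,p,40)[:2] for p in cv2.boxPoints(r)]
    for a,b in((0,1),(1,2)):
        e=P[b]-P[a];print("edge",np.linalg.norm(e).round(1),np.degrees(np.arctan2(e[1],e[0])).round(1))
    print("rect",r,"ctr z40",np.mean(P,0).round(1))
    cv2.drawContours(c,[((cv2.boxPoints(r)-[205,190]+.5)*5).astype(int)],0,(0,0,255),1)
w=((hsv[...,0]>10)&(hsv[...,0]<30)&(hsv[...,2]>150)).astype(np.uint8)
for nme,(u,v) in dict(sq=(157,169),rd=(415,186)).items():
    k=np.zeros_like(w);k[v-45:v+45,u-45:u+45]=w[v-45:v+45,u-45:u+45]
    k=cv2.morphologyEx(k,cv2.MORPH_OPEN,np.ones((3,3)))
    cs,_=cv2.findContours(k,0,2);ct=max(cs,key=cv2.contourArea);r=cv2.minAreaRect(ct)
    print(nme,r,"z22",ray(s,r[0],22).round(1),"w",np.linalg.norm(ray(s,(0,0),22)-ray(s,(r[1][0],0),22)).round(0))
out=np.zeros((350+425,700,3),np.uint8);out[:350]=c;out[350:,:600]=c2
cv2.imwrite("pics/crop1.png",cv2.resize(out,None,fx=.77,fy=.77))
E
```

```text
edge 54.4 -2.7
edge 45.8 -93.2
rect ((230.35882568359375, 223.8352813720703), (19.40421485900879, 23.085647583007812), 4.39870548248291) ctr z40 [449.2 113.6]
edge 44.7 -65.6
edge 54.4 -156.0
rect ((314.2069091796875, 222.48275756835938), (23.109935760498047, 18.908130645751953), 66.80140686035156) ctr z40 [456.4 -83.7]
sq ((156.5, 168.5), (89.0, 89.0), 90.0) z22 [580.1 297.8  22. ] w 220.0
rd ((414.5, 188.99996948242188), (81.99998474121094, 88.99998474121094), 90.0) z22 [ 543.1 -325.6   22. ] w 203.0
```

View pics/crop1.png

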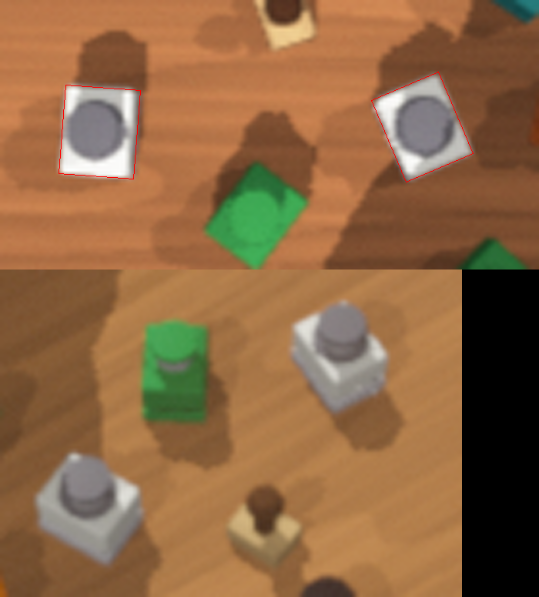

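The crop confirms both targets: white boxes with grey caps, and the rectangles fit well. Now the cap centres, tray centres and shifts.

```bash
cat >> h.py <<'E'
def shift(tgt,yaw=None):
    from cell import telemetry
    from scipy.spatial.transform import Rotation as R
    o=telemetry.observe();r=R.from_euler("xyz",o["ee_rot"],degrees=True)
    d=r.inv().apply(np.array(tgt)-o["position"])
    print("t",round(o["time_s"],1),"pos",o["position"].round(1),"rot",o["ee_rot"].round(1),"F",o["force"].round(1),"w",round(o["width"],1),"ff",round(o["finger_force"],1),"shift",d.round(1), "turn",None if yaw is None else round(-np.radians(yaw-o["ee_rot"][2]),3))
E
python3 - <<'E'
from h import *
s=dict(np.load("top1.npz"))
for n,p,z in(("L",(229.9,223.2),60),("R",(315.4,222.5),60),("sq",(157,169.5),22),("rd",(415,186),22)):print(n,ray(s,p,z).round(1))
sc=dict(np.load("scene1.npz"))
k=.77*5
for n,(u,v) in dict(L=(343,325),R=(88,478)).items():
    print("scene",n,ray(sc,(230+u/k,155+(v-269.5)/k),60).round(1))
shift((456,-85,120),24)
E
```

```text
L [449.6 112.3  60. ]
R [455.3 -85.   60. ]
sq [577.7 296.5  22. ]
rd [ 550.5 -326.8   22. ]
scene L [453.4 111.7  60. ]
scene R [459.3 -86.8  60. ]
t 0.1 pos [ 275.3 -588.3  200.6] rot [-179.9    0.    25.1] F [-0.4  0.8 -0.3] w 87.1 ff 0.0 shift [ 377.  -379.1   81.1] turn 0.019
```

Call:
{"api": "apply_moves", "payload": {
  "plan": [
    {"x": 35, "y": -35, "z": 0, "claw": -1},
    {"x": 70, "y": -70, "z": 0, "claw": -1},
    {"x": 105, "y": -105, "z": 0, "claw": -1},
    {"x": 140, "y": -140, "z": 0, "claw": -1},
    {"x": 175, "y": -175, "z": 0, "claw": -1},
    {"x": 210, "y": -210, "z": 0, "claw": -1},
    {"x": 245, "y": -245, "z": 0, "claw": -1},
    {"x": 280, "y": -280, "z": 0, "claw": -1}
  ],
  "force": 20
}}

```text
schema error: expected keys claw, x, y, z, turn
```

Call:
{"api": "apply_moves", "payload": {
  "plan": [
    {"x": 34, "y": -34, "z": 0, "claw": -1},
    {"x": 66, "y": -68, "z": 0, "claw": -1},
    {"x": 97, "y": -99, "z": 30, "claw": -1},
    {"x": 97, "y": -99, "z": 60, "claw": -1},
    {"x": 97, "y": -99, "z": 80, "claw": -1},
    {"x": 97, "y": -99, "z": 80, "claw": -1},
    {"x": 97, "y": -99, "z": 80, "claw": -1},
    {"x": 97, "y": -99, "z": 80, "claw": -1}
  ]
}}

```text
schema error: expected keys claw, x, y, z, turn
```

```bash
python3 -c "
from h import *
shift((457,-85.5,68),24)"
```

```text
t 0.1 pos [ 275.3 -588.3  200.6] rot [-179.9    0.    25.1] F [-0.4  0.8 -0.3] w 87.1 ff 0.0 shift [ 377.7 -378.2  133.1] turn 0.019
```

Call:
{"api": "apply_moves", "payload": {
  "plan": [
    {"x": 35, "y": -35, "z": 0, "turn": 0.02, "claw": -1},
    {"x": 70, "y": -70, "z": 0, "turn": 0.02, "claw": -1},
    {"x": 105, "y": -105, "z": 0, "turn": 0.02, "claw": -1},
    {"x": 140, "y": -140, "z": 0, "turn": 0.02, "claw": -1},
    {"x": 175, "y": -175, "z": 0, "turn": 0.02, "claw": -1},
    {"x": 210, "y": -210, "z": 0, "turn": 0.02, "claw": -1},
    {"x": 245, "y": -245, "z": 0, "turn": 0.02, "claw": -1},
    {"x": 280, "y": -280, "z": 0, "turn": 0.02, "claw": -1}
  ],
  "force": 20
}}

```text
time_s: 0.9
position: [410.5, -214.4, 201.3]
ee_rot: [180.0, 0.0, 23.9]
force: [1.5, -0.0, 0.8]
width: 31.2
finger_force: 0.0
```

```bash
python3 -c "
from h import *
shift((457,-85.5,100),24)"
```

```text
t 0.9 pos [ 410.5 -214.4  201.3] rot [180.    0.   23.9] F [ 1.5 -0.   0.8] w 31.2 ff 0.0 shift [ 94.8 -99.  101.2] turn -0.001
```

Call:
{"api": "apply_moves", "payload": {
  "plan": [
    {"x": 34, "y": -34, "z": 0, "turn": 0, "claw": -1},
    {"x": 66, "y": -68, "z": 0, "turn": 0, "claw": -1},
    {"x": 95, "y": -100, "z": 30, "turn": 0, "claw": -1},
    {"x": 95, "y": -100, "z": 65, "turn": 0, "claw": -1},
    {"x": 95, "y": -100, "z": 100, "turn": 0, "claw": -1},
    {"x": 95, "y": -100, "z": 110, "turn": 0, "claw": -1},
    {"x": 95, "y": -100, "z": 110, "turn": 0, "claw": -1},
    {"x": 95, "y": -100, "z": 110, "turn": 0, "claw": -1}
  ]
}}

```text
time_s: 1.7
position: [457.5, -86.8, 92.7]
ee_rot: [180.0, -0.1, 23.9]
force: [0.4, 0.5, -0.1]
width: 0.4
finger_force: 0.0
```

```bash
python3 -c "
from h import *
shift((457,-85.5,67),24)"
```

```text
t 1.7 pos [457.5 -86.8  92.7] rot [ 1.80e+02 -1.00e-01  2.39e+01] F [ 0.4  0.5 -0.1] w 0.4 ff 0.0 shift [ 0.1 -1.4 25.7] turn -0.002
```

Call:
{"api": "apply_moves", "payload": {
  "plan": [
    {"x": 0, "y": -1, "z": 10, "turn": 0, "claw": -1},
    {"x": 0, "y": -1, "z": 16, "turn": 0, "claw": -1},
    {"x": 0, "y": -1, "z": 20, "turn": 0, "claw": -1},
    {"x": 0, "y": -1, "z": 23, "turn": 0, "claw": -1},
    {"x": 0, "y": -1, "z": 25, "turn": 0, "claw": -1},
    {"x": 0, "y": -1, "z": 25, "turn": 0, "claw": -1},
    {"x": 0, "y": -1, "z": 25, "turn": 0, "claw": -1},
    {"x": 0, "y": -1, "z": 25, "turn": 0, "claw": -1}
  ]
}}

```text
time_s: 2.5
position: [456.4, -85.5, 66.5]
ee_rot: [180.0, -0.0, 23.9]
force: [-0.4, 0.6, -0.0]
width: 0.2
finger_force: 0.0
```

Call:
{"api": "apply_moves", "payload": {
  "plan": [
    {"x": 0, "y": 0, "z": 1, "turn": 0, "claw": -1},
    {"x": 0, "y": 0, "z": 2, "turn": 0, "claw": -1},
    {"x": 0, "y": 0, "z": 2, "turn": 0, "claw": -1},
    {"x": 0, "y": 0, "z": 2, "turn": 0, "claw": -1},
    {"x": 0, "y": 0, "z": 2, "turn": 0, "claw": -1},
    {"x": 0, "y": 0, "z": 2, "turn": 0, "claw": -1},
    {"x": 0, "y": 0, "z": 2, "turn": 0, "claw": -1},
    {"x": 0, "y": 0, "z": 2, "turn": 0, "claw": -1}
  ]
}}

```text
time_s: 3.3
position: [456.3, -85.5, 64.4]
ee_rot: [-180.0, -0.0, 23.9]
force: [-0.3, 1.0, -0.1]
width: 0.7
finger_force: 0.0
```

Run:
```python
from h import *
from cell import env,telemetry,snapshot
print(env.tips_ahead)
f=[]
for i in range(5):
    s=snapshot("wrist");f.append(telemetry.observe()["force"][2])
print(np.round(f,2)); shift((457,-85.5,67),24)
a=snapshot("scene")["image"]; cv2.imwrite("pics/press.png",np.hstack([cv2.resize(a[140:260,180:300],(480,480),interpolation=cv2.INTER_CUBIC),cv2.resize(s["image"],(320,240)).repeat(2,0)]) if 0 else cv2.resize(a[140:260,180:340],(640,480),interpolation=cv2.INTER_CUBIC))
```

```text
14.0
[-0.18  0.8  -0.93 -0.41 -0.22]
t 3.5 pos [456.3 -85.5  64.4] rot [-180.     0.    23.9] F [-0.3  0.8 -0.2] w 0.5 ff 0.0 shift [ 0.7  0.3 -2.6] turn -0.001
```

View pics/press.png

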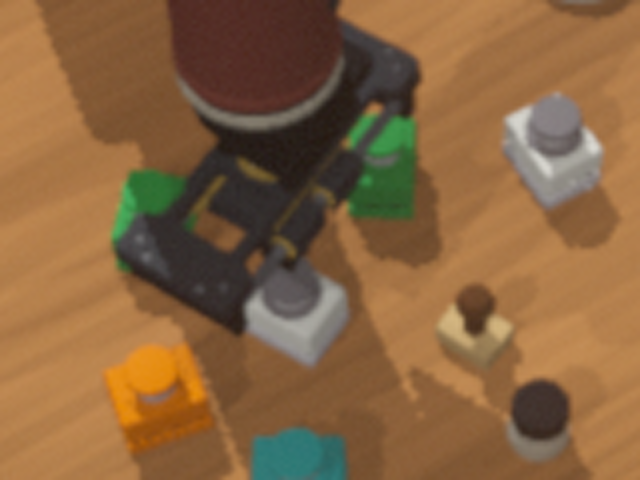

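The fingertips appear at the back edge of the right punch's cap, around crop (287,262), but I read no force. I'll check the expected tip pixel.

Run:
```python
from h import *
s=dict(np.load("scene1.npz"))
for p in((456.3,-85.5,50.4),(456.3,-85.5,60),(457,-86,60),(457,-86,40),(456.3,-85.5,80)):
    print(p,((proj(s,np.array(p))-[180,140])*4).round(0))
```

```text
(456.3, -85.5, 50.4) [292. 280.]
(456.3, -85.5, 60) [291. 272.]
(457, -86, 60) [291. 273.]
(457, -86, 40) [293. 289.]
(456.3, -85.5, 80) [288. 255.]
```

Call:
{"api": "apply_moves", "payload": {
  "plan": [
    {"x": 0, "y": 0, "z": 0.5, "turn": 0, "claw": -1},
    {"x": 0, "y": 0, "z": 1, "turn": 0, "claw": -1},
    {"x": 0, "y": 0, "z": 1, "turn": 0, "claw": -1},
    {"x": 0, "y": 0, "z": 1, "turn": 0, "claw": -1},
    {"x": 0, "y": 0, "z": 1, "turn": 0, "claw": -1},
    {"x": 0, "y": 0, "z": 1, "turn": 0, "claw": -1},
    {"x": 0, "y": 0, "z": 1, "turn": 0, "claw": -1},
    {"x": 0, "y": 0, "z": 1, "turn": 0, "claw": -1}
  ]
}}

```text
time_s: 4.4
position: [456.3, -85.5, 63.4]
ee_rot: [-180.0, -0.0, 23.9]
force: [0.2, 0.8, 0.2]
width: 0.7
finger_force: 0.0
```

Call:
{"api": "apply_moves", "payload": {
  "plan": [
    {"x": 0, "y": 0, "z": 0.5, "turn": 0, "claw": -1},
    {"x": 0, "y": 0, "z": 1, "turn": 0, "claw": -1},
    {"x": 0, "y": 0, "z": 1.5, "turn": 0, "claw": -1},
    {"x": 0, "y": 0, "z": 2, "turn": 0, "claw": -1},
    {"x": 0, "y": 0, "z": 2.5, "turn": 0, "claw": -1},
    {"x": 0, "y": 0, "z": 3, "turn": 0, "claw": -1},
    {"x": 0, "y": 0, "z": 3, "turn": 0, "claw": -1},
    {"x": 0, "y": 0, "z": 3, "turn": 0, "claw": -1}
  ]
}}

```text
time_s: 5.2
position: [456.3, -85.5, 60.3]
ee_rot: [-180.0, 0.0, 23.9]
force: [-0.5, -0.3, -0.1]
width: 0.3
finger_force: 0.0
```

Run:
```python
from h import *
from cell import telemetry,snapshot
f=[]
for i in range(6):
    s=snapshot("scene");f.append(telemetry.observe()["force"])
print(np.mean(f,0).round(2),np.std(f,0).round(2)); w=snapshot("wrist")["image"]
a=s["image"]
cv2.imwrite("pics/press2.png",np.hstack([cv2.resize(a[170:240,220:280],(360,420),interpolation=cv2.INTER_CUBIC),cv2.resize(w,(440,420))]))
```

```text
[ 0.19 -0.31 -0.1 ] [0.43 0.4  0.37]
```

View pics/press2.png

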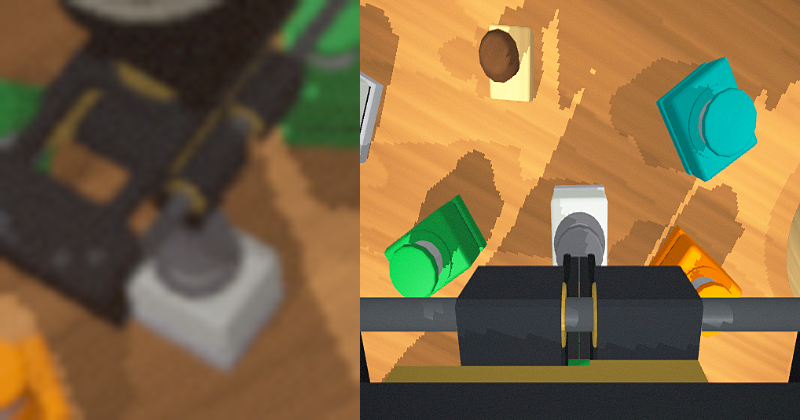

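Run:
```python
from h import *
from cell import snapshot
s=snapshot("wrist");k=lambda p:(proj(s,np.array(p))*[440/560,1]+[360,0]).round(0)
print("cam",-s["view"][:3,:3].T@s["view"][:3,3])
for z in(46.3,50,55,60,65,70):print(z,k((456.3,-85.5,z)))
for x in(456,466,476):print(x,k((x,-85.5,60)),k((x,-85.5,50)))
np.savez("w1.npz",**s)
```

```text
cam [525.40543047 -54.83052591 244.24161531]
46.3 [579. 248.]
50 [579. 251.]
55 [579. 254.]
60 [579. 258.]
65 [579. 261.]
70 [579. 265.]
456 [579. 258.] [579. 251.]
466 [585. 242.] [585. 236.]
476 [591. 226.] [591. 220.]
```

Run:
```python
from h import *
w=np.load("w1.npz")["image"]
from cell import snapshot
t=snapshot("top");np.savez("top2.npz",**t)
a=np.load("top1.npz")["image"]
f=lambda i:cv2.resize(i[200:245,290:340],(333,300),interpolation=cv2.INTER_CUBIC)
cv2.imwrite("pics/w2.png",np.hstack([cv2.resize(w[170:300,220:340],(462,500),interpolation=cv2.INTER_CUBIC),cv2.resize(np.vstack([f(a),f(t["image"])]),(278,500))]))
```

```text
(no output)
```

View pics/w2.png

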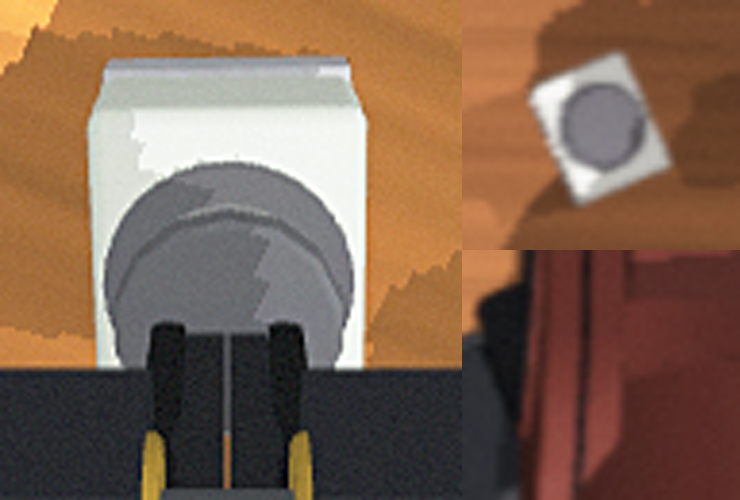

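The tip is centred on the cap but still above it: the tips stand back further than 14 mm when shut. I'll continue down.

Call:
{"api": "apply_moves", "payload": {
  "plan": [
    {"x": 0, "y": 0, "z": 1, "turn": 0, "claw": -1},
    {"x": 0, "y": 0, "z": 2, "turn": 0, "claw": -1},
    {"x": 0, "y": 0, "z": 3, "turn": 0, "claw": -1},
    {"x": 0, "y": 0, "z": 4, "turn": 0, "claw": -1},
    {"x": 0, "y": 0, "z": 4, "turn": 0, "claw": -1},
    {"x": 0, "y": 0, "z": 4, "turn": 0, "claw": -1},
    {"x": 0, "y": 0, "z": 4, "turn": 0, "claw": -1},
    {"x": 0, "y": 0, "z": 4, "turn": 0, "claw": -1}
  ]
}}

```text
time_s: 6.45
position: [456.3, -85.5, 56.4]
ee_rot: [-180.0, -0.0, 23.9]
force: [0.2, -0.2, -1.1]
width: 0.2
finger_force: 0.0
```

Call:
{"api": "apply_moves", "payload": {
  "plan": [
    {"x": 0, "y": 0, "z": 1, "turn": 0, "claw": -1},
    {"x": 0, "y": 0, "z": 2, "turn": 0, "claw": -1},
    {"x": 0, "y": 0, "z": 3, "turn": 0, "claw": -1},
    {"x": 0, "y": 0, "z": 4, "turn": 0, "claw": -1},
    {"x": 0, "y": 0, "z": 4, "turn": 0, "claw": -1},
    {"x": 0, "y": 0, "z": 4, "turn": 0, "claw": -1},
    {"x": 0, "y": 0, "z": 4, "turn": 0, "claw": -1},
    {"x": 0, "y": 0, "z": 4, "turn": 0, "claw": -1}
  ]
}}

```text
time_s: 7.25
position: [456.3, -85.5, 52.4]
ee_rot: [180.0, -0.0, 23.9]
force: [0.6, 0.0, -0.4]
width: 0.3
finger_force: 0.0
```

```bash
cat >> h.py <<'E'
def look(name,n=6):
    from cell import telemetry,snapshot
    f=[]
    for i in range(n):
        s=snapshot("wrist");f.append(telemetry.observe()["force"])
    print("F",np.mean(f,0).round(2)); cv2.imwrite(f"pics/{name}.png",cv2.resize(s["image"][140:300,180:380],(640,512),interpolation=cv2.INTER_CUBIC))
    shift((456.3,-85.5,50));return s
E
python3 -c "
from h import *
look('w3')"
```

```text
F [-0.24 -0.01 -0.2 ]
t 7.5 pos [456.3 -85.5  52.4] rot [-180.    -0.    23.9] F [-0.5 -0.   0.3] w 0.9 ff 0.0 shift [-0.  -0.   2.4] turn None
```

View pics/w3.png

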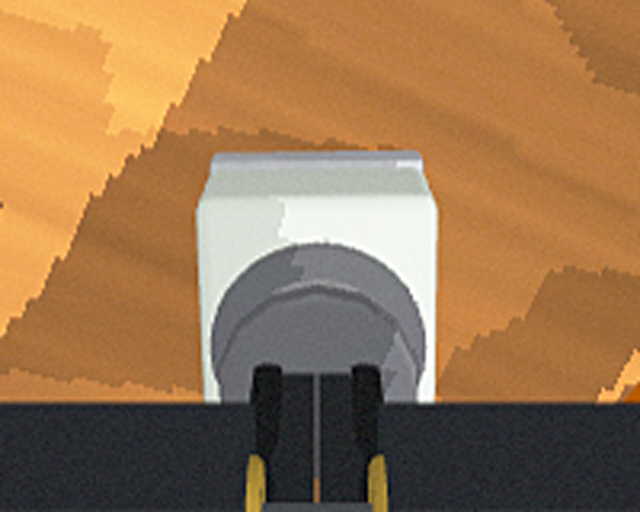

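Call:
{"api": "apply_moves", "payload": {
  "plan": [
    {"x": 0, "y": 0, "z": 1, "turn": 0, "claw": -1},
    {"x": 0, "y": 0, "z": 2, "turn": 0, "claw": -1},
    {"x": 0, "y": 0, "z": 3, "turn": 0, "claw": -1},
    {"x": 0, "y": 0, "z": 4, "turn": 0, "claw": -1},
    {"x": 0, "y": 0, "z": 4, "turn": 0, "claw": -1},
    {"x": 0, "y": 0, "z": 4, "turn": 0, "claw": -1},
    {"x": 0, "y": 0, "z": 4, "turn": 0, "claw": -1},
    {"x": 0, "y": 0, "z": 4, "turn": 0, "claw": -1}
  ]
}}

```text
time_s: 8.35
position: [456.3, -85.5, 48.4]
ee_rot: [-180.0, -0.0, 23.9]
force: [-0.2, -0.9, -0.2]
width: 0.6
finger_force: 0.0
```

```bash
python3 -c "
from h import *
look('w4',4)"
```

```text
F [-0.52 -0.47 -0.01]
t 8.6 pos [456.3 -85.5  48.4] rot [-180.    -0.    23.9] F [-0.2 -1.5 -0. ] w 0.5 ff 0.0 shift [-0.  -0.  -1.6] turn None
```

Call:
{"api": "apply_moves", "payload": {
  "plan": [
    {"x": 0, "y": 0, "z": 1, "turn": 0, "claw": -1},
    {"x": 0, "y": 0, "z": 2, "turn": 0, "claw": -1},
    {"x": 0, "y": 0, "z": 3, "turn": 0, "claw": -1},
    {"x": 0, "y": 0, "z": 4, "turn": 0, "claw": -1},
    {"x": 0, "y": 0, "z": 4, "turn": 0, "claw": -1},
    {"x": 0, "y": 0, "z": 4, "turn": 0, "claw": -1},
    {"x": 0, "y": 0, "z": 4, "turn": 0, "claw": -1},
    {"x": 0, "y": 0, "z": 4, "turn": 0, "claw": -1}
  ]
}}

```text
time_s: 9.35
position: [456.3, -85.5, 44.4]
ee_rot: [180.0, -0.0, 23.9]
force: [0.4, -0.1, 0.6]
width: 0.2
finger_force: 0.0
```

```bash
python3 -c "
from h import *
look('w5',4)"
```

```text
F [0.17 0.35 0.03]
t 9.6 pos [456.3 -85.5  44.4] rot [180.   -0.   23.9] F [-0.1  0.8  0.1] w 0.1 ff 0.0 shift [-0.  -0.  -5.6] turn None
```

View pics/w5.png

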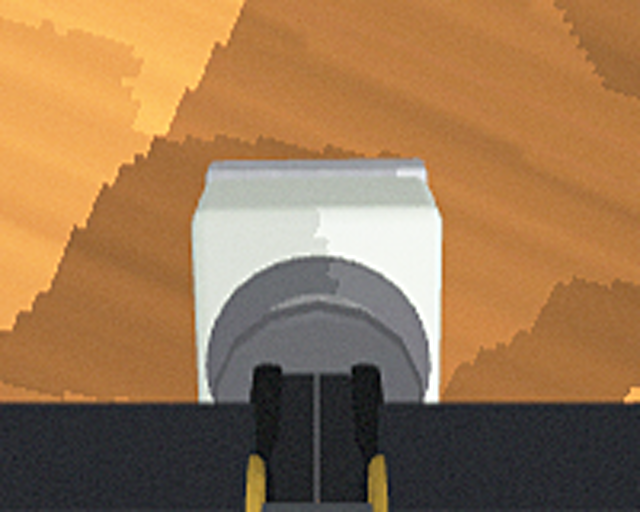

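Run:
```python
from h import *
from cell import snapshot
s=snapshot("wrist");print(s["K"].round(1).tolist(),s["view"].round(3).tolist())
g=lambda x,y:(180+x/3.2,140+y/3.2)
# near/top housing edge corners, base far edge, cap collar width
for z in(0,20,40,60):
    a,b=ray(s,g(193,215),z),ray(s,g(441,215),z);print("housing w at z",z,np.linalg.norm(a-b).round(1))
    a,b=ray(s,g(206,365),z),ray(s,g(432,365),z);print("  cap w",np.linalg.norm(a-b).round(1),((a+b)/2).round(1))
```

```text
[[369.2, 0.0, 278.5], [0.0, 369.2, 216.7], [0.0, 0.0, 1.0]] [[0.405, -0.914, -0.001, -262.619], [0.879, 0.39, -0.276, -377.447], [0.252, 0.111, 0.961, -346.012], [0.0, 0.0, 0.0, 1.0]]
housing w at z 0 49.5
  cap w 46.8 [442.3 -92.2   0. ]
housing w at z 20 45.1
  cap w 42.7 [449.5 -88.9  20. ]
housing w at z 40 40.8
  cap w 38.6 [456.8 -85.6  40. ]
housing w at z 60 36.5
  cap w 34.5 [464.1 -82.4  60. ]
```

Run:
```python
from h import *
from cell import snapshot
s=snapshot("wrist");t=np.radians(24);ux=np.array([np.cos(t),np.sin(t),0])
C=np.array([457,-85.5,0])
for tz,v,vl,vb in((60.3,170+210/3.85,170+163/3.85,170+60/3.85),(52.4,140+285/3.2,140+245/3.2,140+152/3.2),(44.4,140+303/3.2,140+257/3.2,140+160/3.2)):
    q=dict(s);V=s["view"].copy();V[:3,3]-=V[:3,:3]@[0,0,tz-44.4];q["view"]=V
    row=lambda r,z:proj(q,C+ux*r+[0,0,z])[1]
    # heights for top arc/ lower arc of radius 16.5, base edge
    zs=np.linspace(-10,90,1001)
    inv=lambda r,vv:zs[np.argmin([abs(row(r,z)-vv) for z in zs])].round(1)
    print(tz,"top arc z",inv(16.5,v),"lower arc z",inv(16.5,vl),"base edge z",inv(27,vb),inv(29,vb))
    print("   tip row 255 z if at front +0,+5,+9.5:",[inv(r,255) for r in(0,5,9.5)])
```

```text
60.3 top arc z 55.4 lower arc z 30.7 base edge z 1.4 11.5
   tip row 255 z if at front +0,+5,+9.5: [np.float64(57.8), np.float64(70.2), np.float64(81.4)]
52.4 top arc z 55.3 lower arc z 32.0 base edge z -0.1 9.7
   tip row 255 z if at front +0,+5,+9.5: [np.float64(49.9), np.float64(62.3), np.float64(73.5)]
44.4 top arc z 56.3 lower arc z 31.5 base edge z -0.2 9.3
   tip row 255 z if at front +0,+5,+9.5: [np.float64(41.9), np.float64(54.3), np.float64(65.5)]
```

Call:
{"api": "apply_moves", "payload": {
  "plan": [
    {"x": 0, "y": 0, "z": 1, "turn": 0, "claw": -1},
    {"x": 0, "y": 0, "z": 2, "turn": 0, "claw": -1},
    {"x": 0, "y": 0, "z": 3, "turn": 0, "claw": -1},
    {"x": 0, "y": 0, "z": 4, "turn": 0, "claw": -1},
    {"x": 0, "y": 0, "z": 4, "turn": 0, "claw": -1},
    {"x": 0, "y": 0, "z": 4, "turn": 0, "claw": -1},
    {"x": 0, "y": 0, "z": 4, "turn": 0, "claw": -1},
    {"x": 0, "y": 0, "z": 4, "turn": 0, "claw": -1}
  ]
}}

```text
time_s: 10.45
position: [456.3, -85.5, 40.4]
ee_rot: [180.0, -0.0, 23.9]
force: [-0.4, -0.3, 0.1]
width: 0.4
finger_force: 0.0
```

Call:
{"api": "apply_moves", "payload": {
  "plan": [
    {"x": 0, "y": 0, "z": 1, "turn": 0, "claw": -1},
    {"x": 0, "y": 0, "z": 2, "turn": 0, "claw": -1},
    {"x": 0, "y": 0, "z": 3, "turn": 0, "claw": -1},
    {"x": 0, "y": 0, "z": 4, "turn": 0, "claw": -1},
    {"x": 0, "y": 0, "z": 4, "turn": 0, "claw": -1},
    {"x": 0, "y": 0, "z": 4, "turn": 0, "claw": -1},
    {"x": 0, "y": 0, "z": 4, "turn": 0, "claw": -1},
    {"x": 0, "y": 0, "z": 4, "turn": 0, "claw": -1}
  ]
}}

```text
time_s: 11.25
position: [456.4, -85.5, 36.6]
ee_rot: [180.0, -0.0, 23.9]
force: [-2.0, 0.3, 6.1]
width: 0.7
finger_force: 2.7
```

```bash
python3 -c "
from h import *
look('w6',6)"
```

```text
F [-1.59  0.2   5.38]
t 11.6 pos [456.4 -85.5  36.6] rot [180.   -0.   23.9] F [-1.6  0.1  5.6] w 0.5 ff 2.7 shift [ -0.1  -0.1 -13.4] turn None
```

Call:
{"api": "apply_moves", "payload": {
  "plan": [
    {"x": 0, "y": 0, "z": 1, "turn": 0, "claw": -1},
    {"x": 0, "y": 0, "z": 2, "turn": 0, "claw": -1},
    {"x": 0, "y": 0, "z": 3, "turn": 0, "claw": -1},
    {"x": 0, "y": 0, "z": 3.5, "turn": 0, "claw": -1},
    {"x": 0, "y": 0, "z": 3.5, "turn": 0, "claw": -1},
    {"x": 0, "y": 0, "z": 3.5, "turn": 0, "claw": -1},
    {"x": 0, "y": 0, "z": 3.5, "turn": 0, "claw": -1},
    {"x": 0, "y": 0, "z": 3.5, "turn": 0, "claw": -1}
  ]
}}

```text
time_s: 12.35
position: [456.5, -85.5, 33.3]
ee_rot: [180.0, -0.0, 23.9]
force: [-2.7, 0.2, 8.5]
width: 0.3
finger_force: 4.7
```

Run:
```python
from h import *
look('w7',4)
b=[cv2.imread(f"pics/{n}.png") for n in("w6","w7")]
cv2.imwrite("pics/w67.png",cv2.resize(np.hstack(b),(800,320)))
```

```text
F [-2.87  0.37  9.41]
t 12.6 pos [456.5 -85.6  33.4] rot [180.   -0.   23.9] F [-3.6 -0.5  8.7] w 0.3 ff 4.7 shift [ -0.1  -0.1 -16.6] turn None
```

View pics/w67.png

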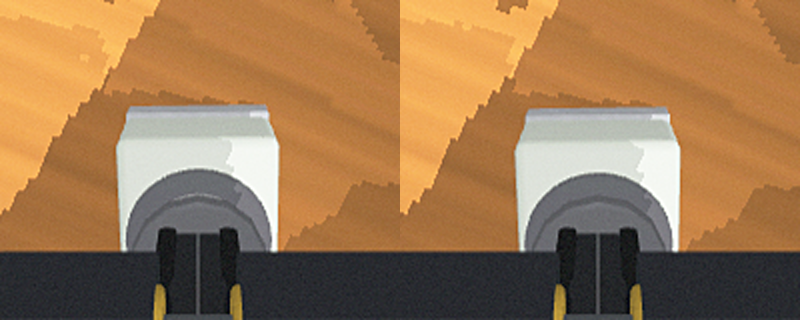

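Pressing 3.3 mm further raised the force from 5.4 to 9.4 N and the cap visibly went down. The right punch is stiff and goes to the square tray; the left one is weak and goes to the round tray. Now I rise, open and go down around the right punch.

Call:
{"api": "apply_moves", "payload": {
  "plan": [
    {"x": 0, "y": 0, "z": -15, "turn": 0, "claw": -1},
    {"x": 0, "y": 0, "z": -40, "turn": 0, "claw": -1},
    {"x": 0, "y": 0, "z": -60, "turn": 0, "claw": -1},
    {"x": 0, "y": 0, "z": -70, "turn": 0, "claw": 0.5},
    {"x": 0, "y": 0, "z": -70, "turn": 0, "claw": 0.5},
    {"x": 0, "y": 0, "z": -70, "turn": 0, "claw": 0.5},
    {"x": 0, "y": 0, "z": -70, "turn": 0, "claw": 0.5},
    {"x": 0, "y": 0, "z": -70, "turn": 0, "claw": 0.5}
  ]
}}

```text
time_s: 13.35
position: [455.7, -85.4, 101.9]
ee_rot: [-179.9, 0.1, 23.9]
force: [-0.2, -0.1, 0.2]
width: 32.2
finger_force: 0.0
```

Run:
```python
from h import *
from cell import snapshot
shift((456.5,-85.5,35),24)
s=snapshot("wrist");w=s["image"];a=snapshot("scene");np.savez("w8.npz",**s)
for o in(32,42):
  t=np.radians(24);uy=np.array([-np.sin(t),np.cos(t),0])
  for z in(90,110,125):print(o,z,proj(s,np.array([456.4,-85.5,z])+uy*o).round(0),proj(a,np.array([456.4,-85.5,z])+uy*o).round(0))
cv2.imwrite("pics/w8.png",np.hstack([cv2.resize(w[150:420,40:520],(480,270)),a["image"][130:400-0,150:350][:270]]))
```

```text
t 13.3 pos [455.7 -85.4 101.9] rot [-1.799e+02  1.000e-01  2.390e+01] F [-0.2 -0.1  0.2] w 32.2 ff 0.0 shift [ 0.8  0.5 66.9] turn -0.001
32 90 [223. 249.] [260. 192.]
32 110 [218. 263.] [259. 188.]
32 125 [212. 275.] [259. 184.]
42 90 [206. 249.] [262. 189.]
42 110 [198. 263.] [261. 184.]
42 125 [191. 275.] [261. 181.]
```

View pics/w8.png

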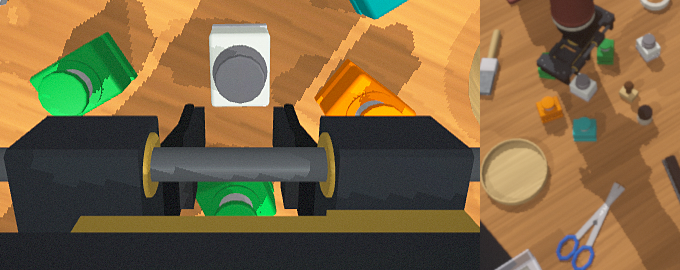

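Call:
{"api": "apply_moves", "payload": {
  "plan": [
    {"x": 1, "y": 0, "z": 0, "turn": 0, "claw": 0.5},
    {"x": 1, "y": 0, "z": 0, "turn": 0, "claw": 0.5},
    {"x": 1, "y": 0, "z": 20, "turn": 0, "claw": 0.5},
    {"x": 1, "y": 0, "z": 45, "turn": 0, "claw": 0.5},
    {"x": 1, "y": 0, "z": 70, "turn": 0, "claw": 0.5},
    {"x": 1, "y": 0, "z": 90, "turn": 0, "claw": 0.5},
    {"x": 1, "y": 0, "z": 100, "turn": 0, "claw": 0.5},
    {"x": 1, "y": 0, "z": 100, "turn": 0, "claw": 0.5}
  ]
}}

```text
time_s: 14.25
position: [456.3, -84.9, 1.9]
ee_rot: [-179.9, 0.1, 23.9]
force: [0.4, -0.4, 0.5]
width: 65.6
finger_force: 0.0
```

Now tips are around 22 mm. I go down 16 more and close.

Call:
{"api": "apply_moves", "payload": {
  "plan": [
    {"x": 0, "y": 0, "z": 6, "turn": 0, "claw": 0.5},
    {"x": 0, "y": 0, "z": 12, "turn": 0, "claw": 0.5},
    {"x": 0, "y": 0, "z": 16, "turn": 0, "claw": 0.5},
    {"x": 0, "y": 0, "z": 16, "turn": 0, "claw": 0.5},
    {"x": 0, "y": 0, "z": 16, "turn": 0, "claw": -0.5},
    {"x": 0, "y": 0, "z": 16, "turn": 0, "claw": -0.5},
    {"x": 0, "y": 0, "z": 16, "turn": 0, "claw": -0.5},
    {"x": 0, "y": 0, "z": 16, "turn": 0, "claw": -0.5}
  ],
  "force": 20
}}

```text
time_s: 15.05
position: [457.4, -85.2, -13.0]
ee_rot: [180.0, -0.0, 23.9]
force: [-0.4, 0.3, 1.8]
width: 41.7
finger_force: 20.0
```

```bash
python3 -c "
from h import *
shift((578,297,80),24)"
```

```text
t 15.1 pos [457.4 -85.2 -13. ] rot [180.   -0.   23.9] F [-0.4  0.3  1.8] w 41.7 ff 20.0 shift [ 265.3 -300.4  -92.9] turn -0.001
```

Call:
{"api": "apply_moves", "payload": {
  "plan": [
    {"x": 0, "y": 0, "z": -20, "turn": 0, "claw": -0.5},
    {"x": 0, "y": 0, "z": -60, "turn": 0, "claw": -0.5},
    {"x": 0, "y": 0, "z": -100, "turn": 0, "claw": -0.5},
    {"x": 20, "y": -25, "z": -100, "turn": 0, "claw": -0.5},
    {"x": 50, "y": -57, "z": -100, "turn": 0, "claw": -0.5},
    {"x": 82, "y": -93, "z": -100, "turn": 0, "claw": -0.5},
    {"x": 114, "y": -129, "z": -100, "turn": 0, "claw": -0.5},
    {"x": 146, "y": -165, "z": -100, "turn": 0, "claw": -0.5}
  ]
}}

```text
time_s: 15.85
position: [523.9, 126.5, 86.9]
ee_rot: [180.0, -0.0, 23.9]
force: [1.3, -1.2, -1.6]
width: 41.9
finger_force: 20.0
```

Call:
{"api": "apply_moves", "payload": {
  "plan": [
    {"x": 32, "y": -36, "z": 0, "turn": 0, "claw": -0.5},
    {"x": 62, "y": -70, "z": 0, "turn": 0, "claw": -0.5},
    {"x": 90, "y": -102, "z": 0, "turn": 0, "claw": -0.5},
    {"x": 109, "y": -124, "z": 0, "turn": 0, "claw": -0.5},
    {"x": 119, "y": -135, "z": 0, "turn": 0, "claw": -0.5},
    {"x": 119, "y": -135, "z": 0, "turn": 0, "claw": -0.5},
    {"x": 119, "y": -135, "z": 0, "turn": 0, "claw": -0.5},
    {"x": 119, "y": -135, "z": 0, "turn": 0, "claw": -0.5}
  ]
}}

```text
time_s: 16.65
position: [578.0, 294.3, 86.8]
ee_rot: [179.9, 0.0, 23.8]
force: [0.5, -0.6, -1.9]
width: 41.4
finger_force: 20.0
```

```bash
python3 -c "
from h import *
shift((578,297,-6),24)"
```

```text
t 16.6 pos [578.  294.3  86.8] rot [179.9   0.   23.8] F [ 0.5 -0.6 -1.9] w 41.4 ff 20.0 shift [ 1.2 -2.5 92.8] turn -0.003
```

Call:
{"api": "apply_moves", "payload": {
  "plan": [
    {"x": 1, "y": -2, "z": 30, "turn": 0, "claw": -0.5},
    {"x": 1, "y": -2, "z": 60, "turn": 0, "claw": -0.5},
    {"x": 1, "y": -2, "z": 80, "turn": 0, "claw": -0.5},
    {"x": 1, "y": -2, "z": 88, "turn": 0, "claw": -0.5},
    {"x": 1, "y": -2, "z": 92, "turn": 0, "claw": -0.5},
    {"x": 1, "y": -2, "z": 92, "turn": 0, "claw": -0.5},
    {"x": 1, "y": -2, "z": 92, "turn": 0, "claw": -0.5},
    {"x": 1, "y": -2, "z": 92, "turn": 0, "claw": -0.5}
  ]
}}

```text
time_s: 17.45
position: [578.5, 299.1, -3.9]
ee_rot: [-180.0, -0.1, 23.9]
force: [0.3, 0.1, -1.3]
width: 41.9
finger_force: 20.0
```

Call:
{"api": "apply_moves", "payload": {
  "plan": [
    {"x": 0, "y": 0, "z": 1, "turn": 0, "claw": -0.5},
    {"x": 0, "y": 0, "z": 2, "turn": 0, "claw": -0.5},
    {"x": 0, "y": 0, "z": 3, "turn": 0, "claw": -0.5},
    {"x": 0, "y": 0, "z": 3.5, "turn": 0, "claw": -0.5},
    {"x": 0, "y": 0, "z": 3.5, "turn": 0, "claw": -0.5},
    {"x": 0, "y": 0, "z": 3.5, "turn": 0, "claw": 0.4},
    {"x": 0, "y": 0, "z": 3.5, "turn": 0, "claw": 0.4},
    {"x": 0, "y": 0, "z": 3.5, "turn": 0, "claw": 0.4}
  ]
}}

```text
time_s: 18.25
position: [577.8, 298.9, -8.7]
ee_rot: [-180.0, -0.0, 23.9]
force: [-0.3, 0.4, -0.2]
width: 56.9
finger_force: 0.0
```

Call:
{"api": "apply_moves", "payload": {
  "plan": [
    {"x": 0, "y": 0, "z": 0, "turn": 0, "claw": 0.4},
    {"x": 0, "y": 0, "z": -10, "turn": 0, "claw": 0.4},
    {"x": 0, "y": 0, "z": -30, "turn": 0, "claw": 0.4},
    {"x": 0, "y": 0, "z": -65, "turn": 0, "claw": 0.4},
    {"x": 0, "y": 0, "z": -100, "turn": 0, "claw": 0.5},
    {"x": 0, "y": 0, "z": -110, "turn": 0.15, "claw": 0.5},
    {"x": 0, "y": 0, "z": -110, "turn": 0.3, "claw": 0.5},
    {"x": 0, "y": 0, "z": -110, "turn": 0.45, "claw": 0.5}
  ]
}}

```text
time_s: 19.05
position: [578.2, 299.1, 103.0]
ee_rot: [-179.9, -0.1, -2.2]
force: [-0.7, -1.0, -0.3]
width: 65.1
finger_force: 0.0
```

```bash
python3 -c "
from h import *
shift((452,112.5,100),-3)"
```

```text
t 19.1 pos [578.2 299.1 103. ] rot [-1.799e+02 -1.000e-01 -2.200e+00] F [-0.7 -1.  -0.3] w 65.1 ff 0.0 shift [-118.9  191.4    2.6] turn 0.014
```

Call:
{"api": "apply_moves", "payload": {
  "plan": [
    {"x": -22, "y": 36, "z": 0, "turn": 0.02, "claw": 0.5},
    {"x": -45, "y": 73, "z": 0, "turn": 0.02, "claw": 0.5},
    {"x": -68, "y": 110, "z": 0, "turn": 0.02, "claw": 0.5},
    {"x": -91, "y": 147, "z": 0, "turn": 0.02, "claw": 0.5},
    {"x": -109, "y": 176, "z": 0, "turn": 0.02, "claw": 0.5},
    {"x": -119, "y": 191, "z": 0, "turn": 0.02, "claw": 0.5},
    {"x": -119, "y": 191, "z": 0, "turn": 0.02, "claw": 0.5},
    {"x": -119, "y": 191, "z": 0, "turn": 0.02, "claw": 0.5}
  ]
}}

```text
time_s: 19.85
position: [453.3, 112.2, 102.2]
ee_rot: [-180.0, -0.1, -3.0]
force: [0.6, 0.2, 0.4]
width: 65.5
finger_force: 0.0
```

Run:
```python
from h import *
from cell import snapshot
s=snapshot("wrist");im=s["image"];hsv=cv2.cvtColor(im,cv2.COLOR_BGR2HSV)
m=((hsv[...,1]<60)&(hsv[...,2]>70)).astype(np.uint8)
e=proj(s,np.array([452,112.3,40]));print("expected",e)
n,l,st,ce=cv2.connectedComponentsWithStats(m)
for i in range(1,n):
    if st[i,4]>800:print(st[i],ce[i].round(0),ray(s,ce[i],45).round(1))
t=snapshot("top")
hs=cv2.cvtColor(t["image"],cv2.COLOR_BGR2HSV);m=((hs[...,1]<60)&(hs[...,2]>60)).astype(np.uint8)[140:200,127:187]
n,l,st,ce=cv2.connectedComponentsWithStats(m)
for i in range(1,n):
    if st[i,4]>60:print("sq",st[i],ray(t,ce[i]+[127,140],45).round(1))
shift((452,112.5,-13),-3)
```

```text
expected [279.0867981 225.4746642]
[   0    0   50  103 2759] [17. 59.] [567.6 265.6  45. ]
[ 245  180   61   83 4796] [275. 221.] [457.1 114.8  45. ]
[ 118  301  302   31 7741] [267. 317.] [383.9 124.6  45. ]
sq [ 14  15  27  24 429] [579.6 296.1  45. ]
t 19.9 pos [453.4 113.  101.8] rot [-180.    -0.    -2.9] F [-0.4  0.6 -0.2] w 65.4 ff 0.0 shift [ -1.4   0.7 114.8] turn 0.001
```

Call:
{"api": "apply_moves", "payload": {
  "plan": [
    {"x": 0, "y": -1, "z": 25, "turn": 0, "claw": 0.5},
    {"x": 0, "y": -1, "z": 50, "turn": 0, "claw": 0.5},
    {"x": 0, "y": -1, "z": 75, "turn": 0, "claw": 0.5},
    {"x": 0, "y": -1, "z": 95, "turn": 0, "claw": 0.5},
    {"x": 0, "y": -1, "z": 107, "turn": 0, "claw": 0.5},
    {"x": 0, "y": -1, "z": 114, "turn": 0, "claw": 0.5},
    {"x": 0, "y": -1, "z": 114, "turn": 0, "claw": 0.5},
    {"x": 0, "y": -1, "z": 114, "turn": 0, "claw": 0.5}
  ]
}}

```text
time_s: 20.75
position: [453.4, 113.2, -12.0]
ee_rot: [-180.0, -0.0, -3.0]
force: [-0.3, -0.5, 1.3]
width: 65.5
finger_force: 0.0
```

Call:
{"api": "apply_moves", "payload": {
  "plan": [
    {"x": 0, "y": 0, "z": 0, "turn": 0, "claw": -0.5},
    {"x": 0, "y": 0, "z": 0, "turn": 0, "claw": -0.5},
    {"x": 0, "y": 0, "z": 0, "turn": 0, "claw": -0.5},
    {"x": 0, "y": 0, "z": 0, "turn": 0, "claw": -0.5},
    {"x": 0, "y": 0, "z": 0, "turn": 0, "claw": -0.5},
    {"x": 0, "y": 0, "z": -20, "turn": 0, "claw": -0.5},
    {"x": 0, "y": 0, "z": -60, "turn": 0, "claw": -0.5},
    {"x": 0, "y": 0, "z": -100, "turn": 0, "claw": -0.5}
  ]
}}

```text
time_s: 21.55
position: [451.6, 112.6, 87.8]
ee_rot: [180.0, 0.1, -3.0]
force: [0.7, -0.3, -0.5]
width: 41.3
finger_force: 20.0
```

```bash
python3 -c "
from h import *
shift((550,-326,87),-3)"
```

```text
t 21.6 pos [451.6 112.6  87.8] rot [ 1.8e+02  1.0e-01 -3.0e+00] F [ 0.7 -0.3 -0.5] w 41.3 ff 20.0 shift [121.  432.9   0.6] turn 0.0
```

Call:
{"api": "apply_moves", "payload": {
  "plan": [
    {"x": 6, "y": 20, "z": 0, "turn": 0, "claw": -0.5},
    {"x": 17, "y": 60, "z": 0, "turn": 0, "claw": -0.5},
    {"x": 29, "y": 105, "z": 0, "turn": 0, "claw": -0.5},
    {"x": 41, "y": 150, "z": 0, "turn": 0, "claw": -0.5},
    {"x": 54, "y": 195, "z": 0, "turn": 0, "claw": -0.5},
    {"x": 66, "y": 240, "z": 0, "turn": 0, "claw": -0.5},
    {"x": 79, "y": 285, "z": 0, "turn": 0, "claw": -0.5},
    {"x": 91, "y": 330, "z": 0, "turn": 0, "claw": -0.5}
  ]
}}

```text
time_s: 22.35
position: [526.2, -223.4, 87.0]
ee_rot: [-180.0, 0.0, -3.0]
force: [0.4, -0.2, -0.6]
width: 41.8
finger_force: 20.0
```

Call:
{"api": "apply_moves", "payload": {
  "plan": [
    {"x": 12, "y": 42, "z": 0, "turn": 0, "claw": -0.5},
    {"x": 22, "y": 77, "z": 0, "turn": 0, "claw": -0.5},
    {"x": 28, "y": 97, "z": 0, "turn": 0, "claw": -0.5},
    {"x": 29, "y": 103, "z": 0, "turn": 0, "claw": -0.5},
    {"x": 29, "y": 103, "z": 0, "turn": 0, "claw": -0.5},
    {"x": 29, "y": 103, "z": 0, "turn": 0, "claw": -0.5},
    {"x": 29, "y": 103, "z": 0, "turn": 0, "claw": -0.5},
    {"x": 29, "y": 103, "z": 0, "turn": 0, "claw": -0.5}
  ]
}}

```text
time_s: 23.15
position: [550.2, -324.7, 87.6]
ee_rot: [-180.0, -0.0, -2.9]
force: [-0.0, 1.1, -2.3]
width: 41.9
finger_force: 20.0
```

```bash
python3 -c "
from h import *
shift((550,-326,-7),-3)"
```

```text
t 23.1 pos [ 550.2 -324.7   87.6] rot [-180.    -0.    -2.9] F [-0.   1.1 -2.3] w 41.9 ff 20.0 shift [-0.2  1.4 94.6] turn 0.002
```

Call:
{"api": "apply_moves", "payload": {
  "plan": [
    {"x": 0, "y": 1, "z": 30, "turn": 0, "claw": -0.5},
    {"x": 0, "y": 1, "z": 60, "turn": 0, "claw": -0.5},
    {"x": 0, "y": 1, "z": 80, "turn": 0, "claw": -0.5},
    {"x": 0, "y": 1, "z": 88, "turn": 0, "claw": -0.5},
    {"x": 0, "y": 1, "z": 92, "turn": 0, "claw": -0.5},
    {"x": 0, "y": 1, "z": 94, "turn": 0, "claw": -0.5},
    {"x": 0, "y": 1, "z": 94, "turn": 0, "claw": -0.5},
    {"x": 0, "y": 1, "z": 94, "turn": 0, "claw": -0.5}
  ]
}}

```text
time_s: 23.95
position: [550.6, -327.3, -5.6]
ee_rot: [180.0, -0.1, -3.0]
force: [-0.2, -0.2, -1.3]
width: 41.8
finger_force: 20.0
```

Call:
{"api": "apply_moves", "payload": {
  "plan": [
    {"x": 0, "y": 0, "z": 0.5, "turn": 0, "claw": -0.5},
    {"x": 0, "y": 0, "z": 1, "turn": 0, "claw": -0.5},
    {"x": 0, "y": 0, "z": 1, "turn": 0, "claw": -0.5},
    {"x": 0, "y": 0, "z": 1, "turn": 0, "claw": 0.4},
    {"x": 0, "y": 0, "z": 1, "turn": 0, "claw": 0.4},
    {"x": 0, "y": 0, "z": 1, "turn": 0, "claw": 0.4},
    {"x": 0, "y": 0, "z": 1, "turn": 0, "claw": 0.4},
    {"x": 0, "y": 0, "z": 1, "turn": 0, "claw": 0.4}
  ]
}}

```text
time_s: 24.75
position: [549.9, -326.9, -7.7]
ee_rot: [-180.0, 0.0, -3.0]
force: [0.2, 0.0, 0.0]
width: 61.0
finger_force: 0.0
```

Call:
{"api": "apply_moves", "payload": {
  "plan": [
    {"x": 0, "y": 0, "z": -10, "turn": 0, "claw": 0.4},
    {"x": 0, "y": 0, "z": -30, "turn": 0, "claw": 0.4},
    {"x": 0, "y": 0, "z": -65, "turn": 0, "claw": 0.4},
    {"x": 0, "y": 0, "z": -105, "turn": 0, "claw": 0.4},
    {"x": 0, "y": 40, "z": -140, "turn": 0, "claw": 0.4},
    {"x": -20, "y": 80, "z": -150, "turn": 0, "claw": 0.4},
    {"x": -40, "y": 120, "z": -150, "turn": 0, "claw": 0.4},
    {"x": -60, "y": 160, "z": -150, "turn": 0, "claw": 0.4}
  ]
}}

```text
time_s: 25.55
position: [481.1, -485.3, 144.2]
ee_rot: [179.9, -0.1, -3.0]
force: [0.8, -0.3, -0.3]
width: 61.1
finger_force: 0.0
```

Call:
{"api": "apply_moves", "payload": {
  "plan": [
    {"x": -20, "y": 40, "z": 0, "turn": 0, "claw": 0.4},
    {"x": -40, "y": 80, "z": 0, "turn": 0, "claw": 0.4},
    {"x": -50, "y": 100, "z": 0, "turn": 0, "claw": 0.4},
    {"x": -50, "y": 100, "z": 0, "turn": 0, "claw": 0.4},
    {"x": -50, "y": 100, "z": 0, "turn": 0, "claw": 0.4},
    {"x": -50, "y": 100, "z": 0, "turn": 0, "claw": 0.4},
    {"x": -50, "y": 100, "z": 0, "turn": 0, "claw": 0.4},
    {"x": -50, "y": 100, "z": 0, "turn": 0, "claw": 0.4}
  ]
}}

```text
time_s: 26.35
position: [427.5, -579.9, 142.6]
ee_rot: [-180.0, -0.0, -2.9]
force: [-0.1, 0.6, -0.3]
width: 60.7
finger_force: 0.0
```

Run:
```python
from h import *
from cell import snapshot
for nm in("top","scene"):
  t=snapshot(nm);hs=cv2.cvtColor(t["image"],cv2.COLOR_BGR2HSV)
  for n0,p in(("sq",(578,297,45)),("rd",(550,-327,45))):
    u,v=proj(t,np.array(p,float)).astype(int);y0,x0=max(v-28,0),max(u-28,0)
    m=((hs[...,1]<60)&(hs[...,2]>60)).astype(np.uint8)[y0:v+28,x0:u+28]
    n,l,st,ce=cv2.connectedComponentsWithStats(m)
    for i in range(1,n):
      if st[i,4]>60:
        ct=cv2.findContours((l==i).astype(np.uint8),0,2)[0][0]
        print(nm,n0,st[i],np.round(cv2.minAreaRect(ct)[1],1),ray(t,ce[i]+[x0,y0],45).round(1))
shift((0,0,0))
```

```text
top sq [ 17  16  28  29 518] [26.4 20.5] [574.4 294.1  45. ]
top rd [ 15  19  22  25 520] [24. 21.] [ 544.2 -321.1   45. ]
scene sq [ 13  19  28  28 521] [23.3 24.6] [583.7 286.   45. ]
scene rd [ 14  16  29  33 560] [28.6 19.7] [ 555.4 -330.3   45. ]
t 26.4 pos [ 427.1 -580.3  142.5] rot [-180.    -0.    -2.9] F [-0.3  0.1  0.2] w 60.9 ff 0.0 shift [-456.3 -557.6  142.4] turn None
```

```bash
python3 -c "
from cell import hand_in
print(hand_in())"
```

```text
the job is handed in; nothing more can be done
None
```

The right-hand punch was the stiff one (9.4 N with its cap about 6 mm down). It now stands in the square tray and the weak punch, told by elimination, in the round tray. Both are released and the job is handed in. The cameras put both punches within about 15 mm of their tray centres, but no verdict came back.

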